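# Reject the unbalanced rotor on a knife-edge balance

### The arm

A 6-joint arm with a two-finger parallel gripper is mounted at the origin on a cart in front of the work surface, level with it; the furniture and walls round the work are solid. World frame = base frame: x ahead of the robot, y to its left, z up, the work surface at z = 0. Lengths are in m, angles in degrees, forces in N, time in s.
With the tool pointing down it reaches from about 0.4 to 0.825 m from the base axis. Payload 7 kg.
Tool frame: the origin (TCP) lies between the finger pads; the fingertips stand 19 mm ahead of it and the grasp point (between the pads) is the TCP; z points along the fingers, y is the line along which they close (so a half turn about z gives the same grasp; the last joint's range is limited). The gripper opens to 88 mm and grips with 3 to 60 N. Pads are 19 mm wide; open, the fingers measure 130 mm over their backs; the gripper's body (78 mm by 193 mm) begins 47 mm behind the grasp point.
Start: joints at [82.282, 20.546, 0.682, 0, -70.136, -16.507], TCP at [0.277, 0.616, 0.246] pointing down, gripper open.
Joint ranges: [-176.03, 176.03], [-82.01, 121.73], [-58.28, 71.71], [-173.87, 95.51], [-174.79, -0.11], [-173.66, 173.66]. Speed limits (degrees/s): [136.94, 136.94, 172.46, 180, 180, 180].

### API

Orientations are given as [roll, pitch, yaw] about the fixed x, y, z axes, in that order (R = Rz(yaw) Ry(pitch) Rx(roll)).
In Python, from plant import r gives the robot as it stands. The module is installed in compiled form; this text tells all that it offers.
- The arm moves only by the shell command python3 -m pendant 'ROWS' [OPENING] [FORCE]. ROWS is JSON, a list of rows, each a list of 6 numbers: the shift along the tool's x, y, z in mm, then the turn, a rotation vector about the tool's x, y, z in rad. In form: [[tx, ty, tz, wx, wy, wz], ...]. A call has 1 to 20 rows; each row is the pose to reach, as a shift and turn from the pose commanded when the call began, along the tool's axes at that moment; what a row does not reach only later rows make up. A row lasts 1/8 s, in which the tool goes at most 62.5 mm and 10.7 degrees, less where a joint would pass 70% of its speed; a pose out of reach is approached as far as the arm can. A call with a gripper value outside its range is refused whole. OPENING is the finger opening in mm, from 0 to 87.6, set as the call begins (- or left out, the last holds). The fingers move at their own pace and stop on an object; FORCE is the grip in N (left out, the last holds). Time passes only in rows, so rows that repeat a pose let the fingers close. It gives the time, the measured TCP pose, the force, the opening and the grip force at its end, in the units of the state.
- r.get_state(): the state, without advancing time (a new reading comes with each control period).
- r.capture(name): name is "scene" or "top"; returns the picture (400x640x3 uint8, red, green, blue); there is no depth.
- r.camera_params(name): a dict with "mtx" (3x3 intrinsics, pixels), "rvec" (rotation vector, rad) and "tvec" (3), from world to camera coordinates, as OpenCV has them. Camera axes: x right, y down, z forward; pixel columns grow to the right and rows downward; lengths in m; the calibration is good to about 2 mm. A picture is of the moment at which its call begins. camera_params takes no time and is no camera call.
- r.close_job(): hands the job in; it is judged then, once.
The state is a dict: "time_s": time; "joints": joint angles; "qd": joint speeds; "joint_torque": joint torques, N m; "tcp_pos": TCP position; "eef_rot": TCP orientation; "contact_force": force on the tool from outside, world axes, zero at the start; "moment": the same for the moment, N m; "gripper_width": finger opening in m; "gripper_force": force on a finger pad.
Only numpy, scipy, OpenCV 4.12 (cv2) and the standard library are available. Lean on these libraries where they do the work, as an engineer would, in place of code of your own. Each camera call takes 0.05 s, during which the arm holds its last target. There are 200 camera calls.

### The job

One of the two wooden rotors on the sloping rack hides an off-centre mass. Try them on the knife-edge balance to find out which: leave the sound rotor resting boss up along the beam, hub centred over the knife edge, with the beam free and level, and lay the unsound one flat, boss up, in the red tray. Leave the other things on the bench alone.

Things in the scene. Friction and masses are not known exactly. Their poses are not given: they have to be found in the camera images.
- rotor_a: light wooden two-bladed rotor: flat blade 160 x 46 x 24 mm along its x, round boss 40 mm in diameter on its middle along its z, from 24 to 64 mm above the underside. Origin: centre of the underside. 0.15 to 0.28 kg. Exactly one of rotor_a and rotor_b, not always the same, has its centre of mass about 17 mm off centre along x. It starts on the rack, z leaning 35 degrees
- rotor_b: the other rotor: same look, size and axes as rotor_a, and starts on the rack beside it
- rack: fixed wooden rack 230 mm wide whose board slopes 35 degrees, low edge towards its own -x, with a ledge 16 mm high along the low edge; the rotors lie side by side on it, 114 mm apart, blades up and down the slope, bosses standing square off the board. Origin: at bench height under the middle of the board
- balance: fixed knife-edge balance standing on some thin bars. Origin: centre of the underside of its dark wooden foot (200 x 90 mm), 13.5 mm above the bench; x runs along the beam; the knife edge runs along y, 70 mm above the origin. The beam is a flat bar 184 x 54 mm with a cork top 164 x 50 mm, 82 mm above the origin when level
- beam_mid (a point): middle of the beam's cork top, directly above the knife edge (red line across the beam); x along the beam, z up out of its top; moves with the beam
- balance_beam (a joint): tilt of the beam in rad: 0 level, positive with its +x end down, stops at +-0.2. It swings freely and comes back level when empty; a balanced rotor laid 3 mm off centre tips it about 0.04, the unsound one laid centred tips it to about 0.2. It settles within about 1 s of letting go
- tray: fixed red open tray 220 x 110 mm, long side along its own x, 26 mm high, walls and floor 6 mm thick. Origin: centre of its underside, 13.5 mm above the bench. Balance and tray may stand either way round
- wax_tin: small round tin with a red lid, 67 mm in diameter, 32 mm high, a bystander. Origin: centre of its underside
- abrasive_roll: standing roll of abrasive cloth 74 x 59 x 50 mm, a bystander. Origin: centre of its underside
- wedge_b: wooden wedge 89 x 46 x 26 mm, a bystander. Origin: centre of its underside

How it is judged (in metres and radians):
At the end, for the whole second after the job is handed in: One rotor rests boss up along the beam (within 8 degrees), its underside centre within 9 mm of the beam's middle, the free beam level within 3 degrees; the other lies flat, boss up, on the tray's floor, its centre within 45 mm of the tray's middle; both at rest (((distance between rotor_a and beam_mid below 0.009 m and angle between the x axis of rotor_a and the x axis of beam_mid, either way round below 0.15 rad and angle between rotor_a's own z axis and vertical below 0.09 rad and value of joint balance_beam between -0.06 and 0.06 rad and linear speed of each of rotor_a, rotor_b below 0.01 m/s and horizontal distance between rotor_b and tray below 0.045 m and height (world z) of rotor_b between 0.012 and 0.028 m and angle between rotor_b's own z axis and vertical below 0.12 rad) or (distance between rotor_b and beam_mid below 0.009 m and angle between the x axis of rotor_b and the x axis of beam_mid, either way round below 0.15 rad and angle between rotor_b's own z axis and vertical below 0.09 rad and value of joint balance_beam between -0.06 and 0.06 rad and linear speed of each of rotor_b, rotor_a below 0.01 m/s and horizontal distance between rotor_a and tray below 0.045 m and height (world z) of rotor_a between 0.012 and 0.028 m and angle between rotor_a's own z axis and vertical below 0.12 rad))); the robot touches nothing.
It fails at once if a bystander (tin, wedge or abrasive roll) is moved by more than 15 mm (distance of any of wax_tin, wedge_b, abrasive_roll from where it was at the start of the episode above 0.015 m).
It also fails if it takes over 72 s, if anything falls off the work surface, if the arm or the gripper's body presses on something with over 40 N, if the wrist force passes 120 N, or if a joint passes its speed limit or range.

## Working session

There is one attempt and no reset: what is moved stays moved. The work goes in short steps, Python scripts to look and compute and a shell command to move; the robot and the scene stay as the last step left them, time stands still between calls to the robot, and variables do not carry over. Pictures are saved under pics/ and viewed, at most 10 in all, crops included, and the job is handed in when it is done.

```bash
mkdir -p pics
python3 - <<'E'
from plant import r
import cv2,numpy as np
for n in("scene","top"):
    im=r.capture(n); cv2.imwrite(f"pics/{n}0.png",im[:,:,::-1])
    p=r.camera_params(n); R,_=cv2.Rodrigues(np.array(p["rvec"])); print(n,np.array(p["mtx"]).round(1).tolist(),(-R.T@np.array(p["tvec"]).ravel()).round(3),R.round(2).tolist())
s=r.get_state();print(s["time_s"],s["tcp_pos"],s["eef_rot"])
E
```

```text
scene [[403.5, 0.0, 321.9], [0.0, 403.5, 207.0], [0.0, 0.0, 1.0]] [-0.156 -0.787  1.08 ] [[0.76, -0.65, -0.02], [-0.48, -0.53, -0.7], [0.45, 0.54, -0.71]]
top [[396.1, 0.0, 321.2], [0.0, 396.1, 200.1], [0.0, 0.0, 1.0]] [ 0.251 -0.023  1.217] [[0.01, -1.0, 0.0], [-0.98, -0.01, -0.18], [0.18, 0.0, -0.98]]
0.1 [0.27682011 0.61517083 0.24472356] [ 1.79914615e+02 -9.12777617e-03 -2.42327286e+01]
```

View pics/scene0.png

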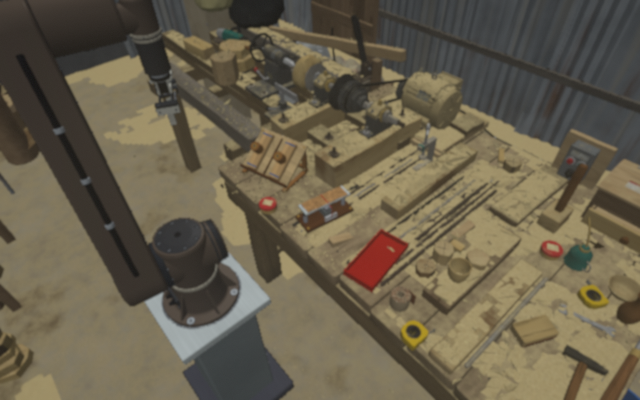

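View pics/top0.png

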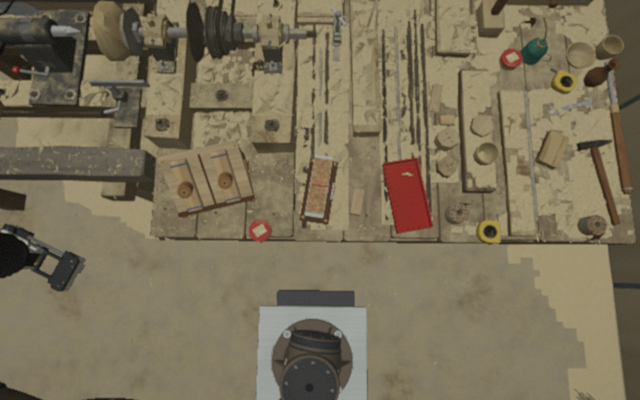

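The top view shows the rack with its two rotors at about (205,180), bosses at (185,190) and (224,180). The balance is at (320,190), the red tray at (408,195), the tin at (260,231) and the wedge near (357,203). I'll enlarge both views.

Run:
```python
import cv2,numpy as np
t=cv2.imread("pics/top0.png");s=cv2.imread("pics/scene0.png")
a=cv2.resize(t[130:250,145:345],(800,480),interpolation=cv2.INTER_CUBIC)
cv2.imwrite("pics/top_c.png",a)
cv2.imwrite("pics/scene_c.png",cv2.resize(s[120:240,230:370],(700,600),interpolation=cv2.INTER_CUBIC))
```

```text
(no output)
```

View pics/top_c.png

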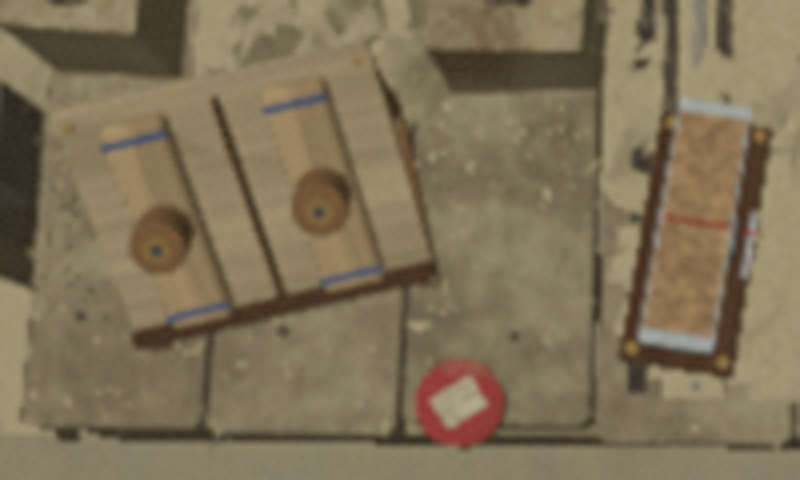

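View pics/scene_c.png

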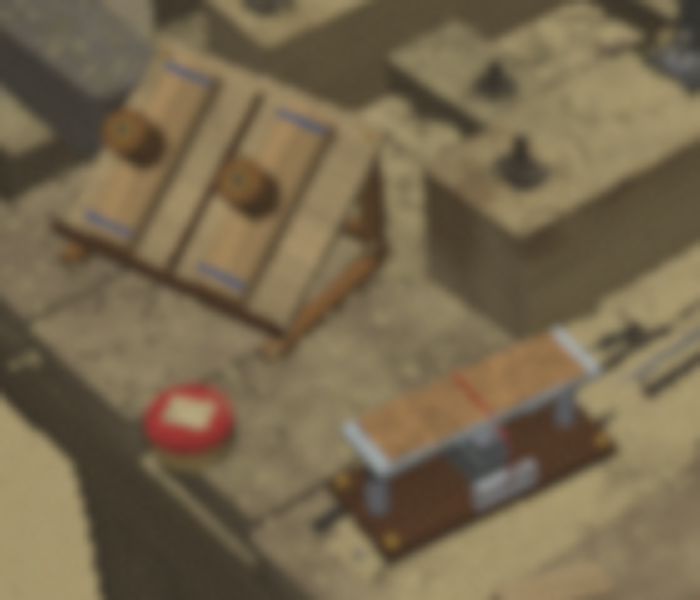

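The crops give boss dimples, blue blade stripes and the cork corners in both views. I'll triangulate them.

```bash
cat > h.py <<'E'
from plant import r
import cv2,numpy as np
from scipy.spatial.transform import Rotation as Rn
def P(n):
    p=r.camera_params(n);R,_=cv2.Rodrigues(np.array(p["rvec"]));return np.array(p["mtx"]),R,np.array(p["tvec"]).ravel()
def tri(a,b): # a top px, b scene px
    M=[]
    for n in("top","scene"):
        K,R,t=P(n);M.append(K@np.c_[R,t])
    X=cv2.triangulatePoints(M[0],M[1],np.array(a,float).reshape(2,1),np.array(b,float).reshape(2,1)).ravel();return X[:3]/X[3]
def plane(n,px,z):
    K,R,t=P(n);c=-R.T@t;d=R.T@np.linalg.solve(K,np.array([*px,1.]));return c+d*(z-c[2])/d[2]
def proj(n,X):
    K,R,t=P(n);q=K@(R@np.asarray(X)+t);return q[:2]/q[2]
def go(pos,Rm): # shift & turn from current pose, tool axes
    s=r.get_state();R0=Rn.from_euler('xyz',s["eef_rot"],degrees=True)
    print("shift mm",(R0.inv().apply(np.array(pos)-s["tcp_pos"])*1000).round(1),"turn",(R0.inv()*Rn.from_matrix(Rm)).as_rotvec().round(4))
E
python3 - <<'E'
from h import *
T=lambda x,y:((x+.5)/4-.5+145,(y+.5)/4-.5+130)
S=lambda x,y:((x+.5)/5-.5+230,(y+.5)/5-.5+120)
for n,a,b in [("bossL",(157,251),(127,128)),("bossR",(319,212),(240,178)),("Lup",(135,141),(190,73)),("Llo",(199,314),(108,223)),("Rup",(295,103),(303,120)),("Rlo",(351,278),(221,275)),
 ("red0",(668,217),(457,377)),("red1",(730,226),(492,413)),("corkfarL",(680,112),(552,330)),("beamnearR",(712,352),(385,470))]:
    X=tri(T(*a),S(*b));e=proj("top",X)-T(*a);print(n,X.round(4),e.round(1))
c=[plane("top",T(*p),.0955) for p in [(680,108),(750,118),(714,340),(641,330)]]
print(np.array(c).round(4), np.mean(c,0))
print("red", plane("top",T(668,217),.0955),plane("top",T(730,226),.0955))
im=cv2.imread("pics/top0.png");h=cv2.cvtColor(im,cv2.COLOR_BGR2HSV)
m=(((h[...,0]<8)|(h[...,0]>172))&(h[...,1]>150)&(h[...,2]>70)).astype(np.uint8)
cs,_=cv2.findContours(m,0,2)
for k in sorted(cs,key=cv2.contourArea)[-3:]:
    q=cv2.minAreaRect(k);b=[plane("top",p,.0395)[:2].round(4).tolist() for p in cv2.boxPoints(q)];print(q,b,np.mean(b,0))
E
```

```text
bossL [0.4667 0.36   0.136 ] [ 0.6 -1. ]
bossR [0.4951 0.2492 0.1363] [ 0.4 -0.7]
Lup [0.5432 0.38   0.141 ] [ 0.4 -0.6]
Llo [0.4326 0.3513 0.0653] [ 0.3 -0.5]
Rup [0.5722 0.2697 0.1406] [ 0.3 -0.6]
Rlo [0.4618 0.2407 0.0645] [ 0.4 -0.7]
red0 [0.5028 0.0069 0.0957] [ 0.2 -0.3]
red1 [ 0.4963 -0.038   0.0973] [ 0.2 -0.3]
corkfarL [ 0.5836 -0.0016  0.096 ] [ 0.6 -1. ]
beamnearR [ 0.4066 -0.0271  0.0938] [ 0.5 -0.9]
[[ 5.839e-01  1.000e-04  9.550e-02]
 [ 5.770e-01 -5.130e-02  9.550e-02]
 [ 4.123e-01 -2.690e-02  9.550e-02]
 [ 4.189e-01  2.540e-02  9.550e-02]] [ 0.49800685 -0.01319684  0.0955    ]
red [0.50186701 0.00748733 0.0955    ] [ 0.49578906 -0.03749901  0.0955    ]
((510.72802734375, 57.003997802734375), (16.368019104003906, 20.571826934814453), 79.69515228271484) [[0.9643, -0.5913], [0.9782, -0.658], [0.9216, -0.6631], [0.9078, -0.5969]] [ 0.942975 -0.627325]
((259.47296142578125, 231.6621551513672), (20.2210750579834, 17.26189422607422), 9.462322235107422) [[0.3459, 0.1947], [0.3969, 0.1886], [0.3876, 0.1285], [0.3368, 0.1351]] [0.3668   0.161725]
((407.13330078125, 194.75210571289062), (71.92426300048828, 37.06114959716797), 77.6609115600586) [[0.5811, -0.204], [0.6078, -0.316], [0.3907, -0.3553], [0.3656, -0.2467]] [ 0.4863 -0.2805]
```

```bash
cat >> h.py <<'E'
def Rt(x,z): # rotor x,z -> tool matrix (z=-z_r, y=-x_r)
    Z=-np.array(z);Y=-np.array(x);return np.c_[np.cross(Y,Z),Y,Z]
def rot(yaw,sl=0):
    a,s=np.radians([yaw,sl]);return (np.array([np.cos(s)*np.cos(a),np.cos(s)*np.sin(a),np.sin(s)]),np.array([-np.sin(s)*np.cos(a),-np.sin(s)*np.sin(a),np.cos(s)]))
xr,zr=rot(14.5,35);GL=np.array([.4754,.3623,.1229]);GR=np.array([.5039,.2516,.1227]);RK=Rt(xr,zr)
E
python3 -c "
from h import *
go(GL+.09*zr,RK)"
```

```text
shift mm [244.6 181.3  48.4] turn [0.5704 0.2723 0.8663]
```

```bash
python3 -m pendant '[[120,90,0,0.285,0.136,0.433],[120,90,0,0.285,0.136,0.433],[120,90,0,0.285,0.136,0.433],[245,181,48,0.57,0.272,0.866],[245,181,48,0.57,0.272,0.866],[245,181,48,0.57,0.272,0.866],[245,181,48,0.57,0.272,0.866],[245,181,48,0.57,0.272,0.866],[245,181,48,0.57,0.272,0.866],[245,181,48,0.57,0.272,0.866]]' 87
python3 - <<'E'
from h import *
go(GL+.09*zr,RK)
im=r.capture("top");sc=r.capture("scene");print(r.get_state()["joints"], r.get_state()["contact_force"])
a=cv2.resize(im[130:250,145:285],(560,480),interpolation=2);b=cv2.resize(sc[130:200,230:330],(800-560+160,280),interpolation=2)
c=np.zeros((480,800,3),np.uint8);c[:,:400]=cv2.resize(im[130:250,145:245],(400,480),interpolation=2);c[:280,400:]=b
cv2.imwrite("pics/pre.png",c[:,:,::-1])
E
```

```text
time_s: 1.35
tcp_pos: [0.4322, 0.3608, 0.2124]
eef_rot: [-146.4, -0.5, -75.7]
contact_force: [-0.1, 0.3, -0.1]
gripper_width: 0.0868
gripper_force: 0.0
shift mm [ 9.3 16.6  8.1] turn [ 0.0236 -0.0099  0.0019]
[  62.34243439   -1.48809629  -58.22984134   70.09198168  -26.36066972
 -110.66564251] [ 0.27916492 -0.07950759  0.40034179]
```

View pics/pre.png

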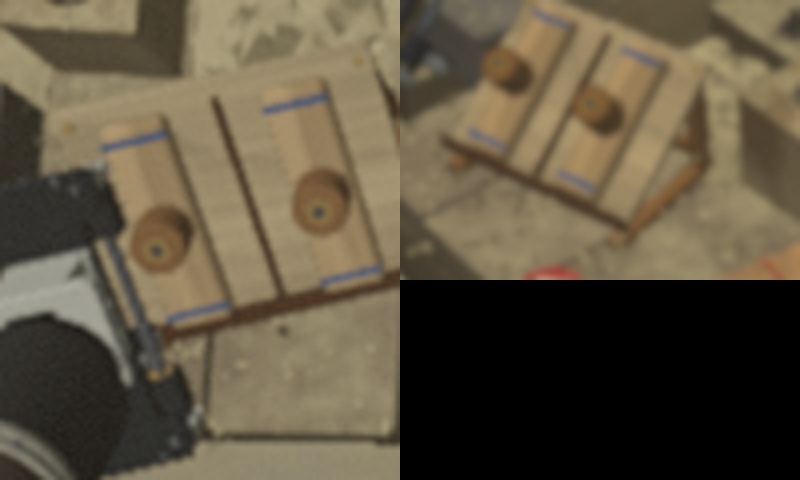

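The gripper is left of and above rotor L, whose boss is at crop (157,250), and joint 3 is at its limit because the retreat pose sits too close in. I'll try a pose closer to the board, farther out.

```bash
python3 -m pendant '[[9,17,38,0.024,-0.01,0.002],[9,17,38,0.024,-0.01,0.002],[9,17,38,0.024,-0.01,0.002],[9,17,38,0.024,-0.01,0.002],[9,17,38,0.024,-0.01,0.002]]'
python3 - <<'E'
from h import *
go(GL+.06*zr,RK);go(GL,RK)
print(r.get_state()["joints"],r.get_state()["qd"])
E
```

```text
time_s: 2.08
tcp_pos: [0.4532, 0.3707, 0.1917]
eef_rot: [-146.5, -0.6, -76.1]
contact_force: [0.6, 0.3, -0.5]
gripper_width: 0.0865
gripper_force: 0.0
shift mm [13.6 23.4  8.3] turn [ 0.0262 -0.0147 -0.0019]
shift mm [12.7 21.8 68.3] turn [ 0.0262 -0.0147 -0.0019]
[  55.63553011    2.08457469  -58.2188868    80.82385841  -22.269114
 -116.48363158] [-0.15415601  0.1196444   0.00230211  0.36045269  0.07957445 -0.07461302]
```

```bash
cat >> h.py <<'E'
def TX(yaw,t): # tool x along rotor x, tilted t deg
    x,z=rot(yaw,t);return np.c_[x,np.cross(-z,x),-z]
E
python3 -c "
from h import *
go(GL+[0,0,.1],TX(14.5,15))"
```

```text
shift mm [ 13.8 -33.4 -15.1] turn [-0.2424 -0.2647 -1.5603]
```

```bash
python3 -m pendant '[[14,-33,-15,-0.06,-0.066,-0.39],[14,-33,-15,-0.06,-0.066,-0.39],[14,-33,-15,-0.12,-0.132,-0.78],[14,-33,-15,-0.12,-0.132,-0.78],[14,-33,-15,-0.18,-0.2,-1.17],[14,-33,-15,-0.18,-0.2,-1.17],[14,-33,-15,-0.242,-0.265,-1.56],[14,-33,-15,-0.242,-0.265,-1.56],[14,-33,-15,-0.242,-0.265,-1.56],[14,-33,-15,-0.242,-0.265,-1.56],[14,-33,-15,-0.242,-0.265,-1.56],[14,-33,-15,-0.242,-0.265,-1.56]]' 75
python3 - <<'E'
from h import *
print(r.get_state()["joints"].round(1))
go(GL+[0,0,.1],TX(14.5,15))
go(GL,TX(14.5,15))
E
```

```text
time_s: 3.58
tcp_pos: [0.4752, 0.3616, 0.2218]
eef_rot: [-179.9, -15.0, 14.3]
contact_force: [0.6, -0.3, 0.4]
gripper_width: 0.0751
gripper_force: 0.0
[ 62.4   6.8 -28.8  15.6 -45.4  31.7]
shift mm [ 0.7 -0.7 -0.9] turn [-0.0001  0.0005 -0.0042]
shift mm [-25.2  -0.5  95.7] turn [-0.0001  0.0005 -0.0042]
```

```bash
python3 -m pendant '[[-13,0,47,0,0,0],[-21,0,80,0,0,0],[-25,0,92,0,0,0],[-25,0,94,0,0,0],[-25,0,94,0,0,0]]'
python3 - <<'E'
from h import *
s=r.get_state();print(s["contact_force"])
go(GL,TX(14.5,15))
E
python3 -m pendant '[[0,0,0,0,0,0],[0,0,0,0,0,0],[0,0,0,0,0,0],[0,0,0,0,0,0]]' 30 50
```

```text
time_s: 4.2
tcp_pos: [0.4761, 0.3624, 0.126]
eef_rot: [-179.9, -15.1, 14.4]
contact_force: [0.2, -0.3, 0.4]
gripper_width: 0.0748
gripper_force: 0.0
[ 0.20961351 -0.28185263  0.3766914 ]
shift mm [-1.5 -0.1  2.8] turn [-0.0009 -0.0009 -0.0015]
time_s: 4.7
tcp_pos: [0.4758, 0.3621, 0.125]
eef_rot: [-180.0, -15.0, 14.4]
contact_force: [-0.2, 1.6, 1.3]
gripper_width: 0.0407
gripper_force: 0.7
```

```bash
python3 -m pendant '[[0,0,0,0,0,0],[0,0,0,0,0,0],[0,0,0,0,0,0],[0,0,0,0,0,0]]' 30 50; python3 -m pendant '[[-7,0,-19,0,0,0],[-14,0,-38,0,0,0],[-20,0,-80,0,0,0],[-20,0,-115,0,0,0],[-20,0,-115,0,0,0],[-20,0,-115,0,0,0]]'
python3 - <<'E'
from h import *
s=r.get_state();print(s["contact_force"],s["moment"])
p=np.array(s["tcp_pos"]);b=np.array([.4985,-.0137,.0955+.17])
go(b,TX(-8.2,-20))
print(s["moment"],TX(14.5,15)[:,1]@np.array(s["moment"]))
cv2.imwrite("pics/lift.png",cv2.resize(np.hstack([r.capture("scene")[60:210,180:330],r.capture("top")[80:230,100:250]]),(800,400),interpolation=2)[:,:,::-1])
E
```

```text
time_s: 5.2
tcp_pos: [0.4759, 0.3621, 0.125]
eef_rot: [-180.0, -15.0, 14.5]
contact_force: [-0.8, 1.6, 1.7]
gripper_width: 0.0395
gripper_force: 50.0
time_s: 5.95
tcp_pos: [0.4278, 0.3486, 0.2295]
eef_rot: [179.9, -14.9, 14.4]
contact_force: [0.5, -0.7, -2.6]
gripper_width: 0.0392
gripper_force: 50.0
[ 0.51523938 -0.72995786 -2.64990552] [-0.36441792  1.0684669  -0.00573976]
shift mm [-11.8 368.5 -40. ] turn [ 0.0191 -0.6008  0.4003]
[-0.36441792  1.0684669  -0.00573976] -1.1256766717978415
```

View pics/lift.png

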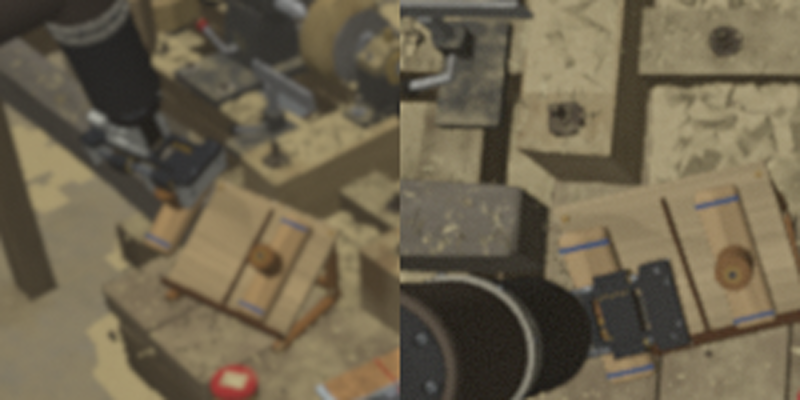

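Rotor L is held in the gripper, stripes level with the rack slope at (590,240)/(630,370) in the right half. Now I'll carry it level to above the beam.

```bash
python3 -m pendant '[[-5,0,-30,0,0,0],[-12,60,-40,0.003,-0.1,0.066],[-12,120,-40,0.006,-0.2,0.133],[-12,180,-40,0.01,-0.3,0.2],[-12,240,-40,0.013,-0.4,0.27],[-12,300,-40,0.016,-0.5,0.33],[-12,350,-40,0.019,-0.6,0.4],[-12,368,-40,0.019,-0.6,0.4],[-12,368,-40,0.019,-0.6,0.4],[-12,368,-40,0.019,-0.6,0.4],[-12,368,-40,0.019,-0.6,0.4]]'
python3 - <<'E'
from h import *
s=r.get_state();print(s["joints"].round(1),s["contact_force"])
b=np.array([.4985,-.0137,.0955])+.0016*rot(-8.2)[0]
go(b+[0,0,.08],TX(-8.2,-20))
cv2.imwrite("pics/above.png",cv2.resize(np.hstack([r.capture("scene")[100:250,250:400],r.capture("top")[110:260,245:395]]),(800,400),interpolation=2)[:,:,::-1])
E
```

```text
time_s: 7.42
tcp_pos: [0.4985, -0.0112, 0.2667]
eef_rot: [-179.9, 19.8, -8.0]
contact_force: [-0.6, -0.1, -1.2]
gripper_width: 0.0394
gripper_force: 50.0
[ 15.2  15.4  -3.5  -7.8 -89.4  68.1] [-0.61356545 -0.0856233  -1.16070121]
shift mm [32.8  2.7 85.1] turn [-0.0011 -0.0031  0.0034]
```

View pics/above.png

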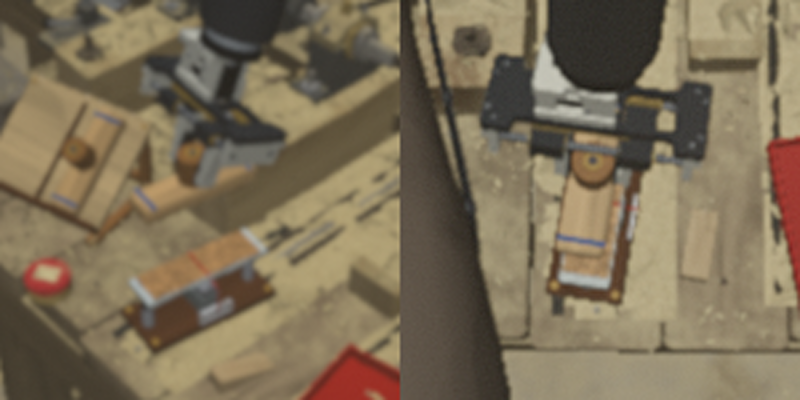

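Rotor L hangs level above the beam; its dimple is at top px (317.8,170). I'll check the dimple position against what I expected.

Run:
```python
from h import *
a=(245+194.5/2.6667-.5,110+160.5/2.6667-.5)
s=r.get_state();p=np.array(s["tcp_pos"])
print(plane("top",a,p[2]+.0145), p-.0016*rot(-8.2)[0])
# near stripe centre (top crop 580,242) at blade-top height
q=(245+180.5/2.6667-.5,110+242.5/2.6667-.5)
n=plane("top",q,p[2]-.0255);d=plane("top",a,p[2]+.0145)-n;print(n,np.degrees(np.arctan2(d[1],d[0])))
```

```text
[ 0.49577844 -0.01113577  0.28128423] [ 0.49699874 -0.0110974   0.26678423]
[0.4267923  0.00134223 0.24128423] -10.252631619877649
```

```bash
python3 -m pendant '[[16,2.7,42,0,0,0],[33,2.7,85,0,-0.003,0.003],[38,2.7,100,0,-0.003,0.003],[41,2.7,107,0,-0.003,0.003],[41,2.7,107,0,-0.003,0.003],[41,2.7,107,0,-0.003,0.003]]'
python3 - <<'E'
from h import *
s=r.get_state();print(s["contact_force"])
b=np.array([.4985,-.0137,.0955])+.0016*rot(-8.2)[0]
go(b+[0,0,.0495],TX(-8.2,-20))
E
```

```text
time_s: 8.28
tcp_pos: [0.5014, -0.015, 0.153]
eef_rot: [-179.9, 19.9, -8.3]
contact_force: [0.3, -1.0, -1.6]
gripper_width: 0.0393
gripper_force: 50.0
[ 0.26324389 -1.01095252 -1.63258744]
shift mm [ 1.3 -0.8  8. ] turn [-0.0018 -0.0013 -0.0011]
```

```bash
python3 -m pendant '[[0.5,-0.8,3,0,0,0],[1,-0.8,5,0,0,0],[1.2,-0.8,6.5,0,0,0],[1.2,-0.8,6.5,0,0,0]]';python3 -m pendant '[[1.3,0,2,0,0,0],[1.3,0,2,0,0,0]]'
```

```text
time_s: 8.78
tcp_pos: [0.5002, -0.0141, 0.147]
eef_rot: [-180.0, 20.0, -8.2]
contact_force: [-0.8, 1.7, 11.3]
gripper_width: 0.0395
gripper_force: 50.0
time_s: 9.02
tcp_pos: [0.5006, -0.0142, 0.1468]
eef_rot: [-180.0, 20.0, -8.2]
contact_force: [-4.3, 5.2, 27.3]
gripper_width: 0.0389
gripper_force: 50.0
```

```bash
python3 -m pendant '[[-1,0,-3,0,0,0],[-1,0,-3,0,0,0]]'; python3 -m pendant '[[0,0,0,0,0,0],[0,0,0,0,0,0],[0,0,0,0,0,0],[0,0,0,0,0,0],[0,0,0,0,0,0],[0,0,0,0,0,0],[0,0,0,0,0,0],[0,0,0,0,0,0],[0,0,0,0,0,0],[0,0,0,0,0,0]]' 75
python3 - <<'E'
from h import *
cv2.imwrite("pics/rel.png",cv2.resize(np.hstack([r.capture("scene")[130:250,280:400],r.capture("top")[130:250,265:385]]),(800,400),interpolation=2)[:,:,::-1])
E
```

```text
time_s: 9.28
tcp_pos: [0.5007, -0.0142, 0.147]
eef_rot: [-179.9, 20.0, -8.3]
contact_force: [-0.0, 2.1, 9.3]
gripper_width: 0.0394
gripper_force: 50.0
time_s: 10.52
tcp_pos: [0.5002, -0.0142, 0.146]
eef_rot: [-180.0, 20.1, -8.3]
contact_force: [-1.4, -0.3, 1.1]
gripper_width: 0.0753
gripper_force: 0.0
```

View pics/rel.png

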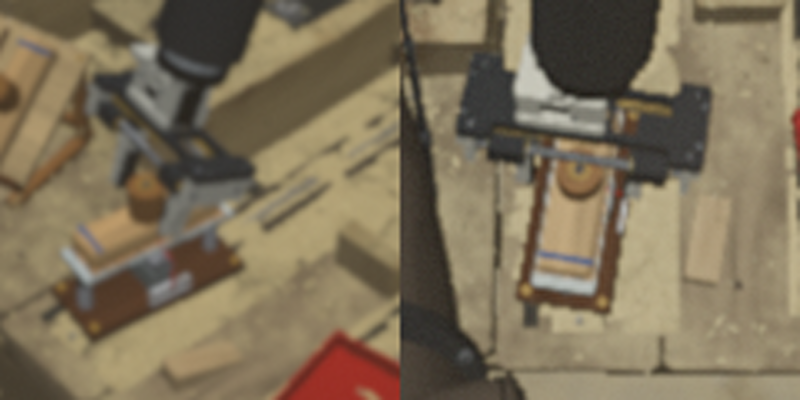

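The rotor sits along the beam, boss at (578,175) in the right half and near stripe at (565,260). I'll back away and measure both blue stripes numerically.

```bash
python3 -m pendant '[[-10,0,-50,0,0,0],[-20,0,-100,0,0,0],[-20,-60,-110,0,0.1,0],[-20,-120,-110,0,0.2,0],[-20,-180,-110,0,0.3,0],[-20,-220,-110,0,0.3,0],[-20,-220,-110,0,0.3,0],[-20,-220,-110,0,0.3,0]]'
cat >> h.py <<'E'
def blues(X,rad=.13,show=False):
    # blue stripe centroids per view near world point X
    out={}
    for n in("top","scene"):
        im=r.capture(n);h=cv2.cvtColor(im,cv2.COLOR_RGB2HSV).astype(int)
        b=im.astype(int);m=((b[...,2]-b[...,0]>5)&(h[...,1]>35)).astype(np.uint8)
        k,l,st,c=cv2.connectedComponentsWithStats(m,connectivity=8)
        p=proj(n,X);out[n]=[(c[i].round(1).tolist(),int(st[i,4]),st[i,2:4].tolist()) for i in range(1,k) if st[i,4]>=5 and np.hypot(*(c[i]-p))<45]
        print(n,p.round(1),out[n])
    return out
E
python3 - <<'E'
from h import *
blues([.4985,-.0137,.12])
x=rot(-8.2)[0];z=np.array([0,0,1])
B=np.array([.4985,-.0137,.0955])
for t in(0,.2,-.2):
    xx=x*np.cos(t)-z*np.sin(t);zz=z*np.cos(t)+x*np.sin(t)
    print(t,[[(proj(n,B+.024*zz+k*xx)).round(1).tolist() for k in(-.069,.069)]+[proj(n,B+.064*zz).round(1).tolist()] for n in("top","scene")])
E
```

```text
time_s: 11.62
tcp_pos: [0.5505, 0.2005, 0.2561]
eef_rot: [-180.0, 2.9, -8.3]
contact_force: [0.7, 0.3, -0.7]
gripper_width: 0.0751
gripper_force: 0.0
top [318.9 183.2] []
scene [323.5 193.6] []
0 [[[315.0, 207.0], [322.6, 160.1], [318.8, 180.1]], [[306.5, 201.5], [340.0, 186.2], [323.3, 185.2]]]
0.2 [[[315.3, 204.1], [322.8, 160.3], [319.5, 175.7]], [[307.8, 198.0], [340.7, 188.8], [326.5, 184.0]]]
-0.2 [[[314.9, 209.0], [322.3, 160.8], [318.1, 184.6]], [[305.8, 204.9], [338.6, 184.1], [320.2, 186.9]]]
```

```bash
cat >> h.py <<'E'
def darkb(n,p,w=11):
    # bluest pixels near predicted pixel p
    im=cv2.GaussianBlur(r.capture(n),(0,0),.6).astype(int);x,y=np.round(p).astype(int)
    d=(im[...,2]-im[...,0])[y-w:y+w+1,x-w:x+w+1].astype(float)
    t=np.percentile(d,50)+.55*(d.max()-np.percentile(d,50));m=d>t
    ys,xs=np.nonzero(m);wt=(d-t)[m];return (np.average(xs,weights=wt)+x-w).round(2),(np.average(ys,weights=wt)+y-w).round(2),d.max(),np.median(d),int(m.sum())
E
python3 - <<'E'
from h import *
for n,L in (("top",[(315,207),(322.6,160)]),("scene",[(306.5,201.5),(340,186.2)])):
    for p in L: print(n,p,darkb(n,p,7))
cv2.imwrite("pics/bal1.png",np.hstack([cv2.resize(r.capture("scene")[160:230,290:360],(400,400),interpolation=2),cv2.resize(r.capture("top")[145:225,280:360],(400,400),interpolation=2)])[:,:,::-1])
E
```

```text
top (315, 207) (np.float64(314.32), np.float64(209.07), np.float64(13.0), np.float64(-51.0), 46)
top (322.6, 160) (np.float64(323.99), np.float64(160.55), np.float64(13.0), np.float64(-39.0), 35)
scene (306.5, 201.5) (np.float64(301.45), np.float64(206.39), np.float64(1.0), np.float64(-47.0), 26)
scene (340, 186.2) (np.float64(340.5), np.float64(186.47), np.float64(-6.0), np.float64(-40.0), 27)
```

View pics/bal1.png

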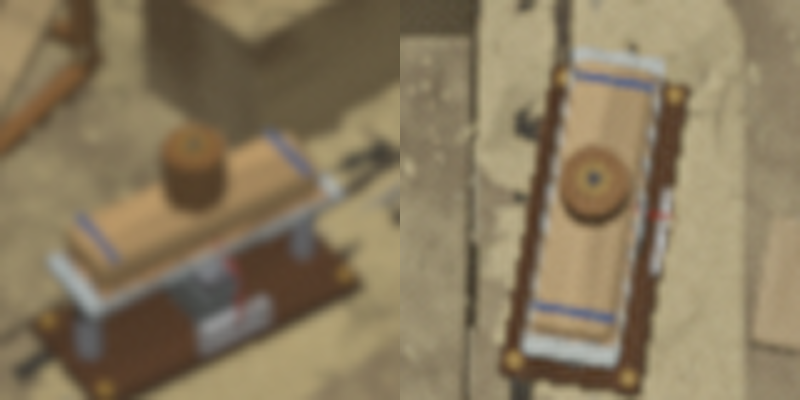

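The rotor is level on the beam. The stripes are at scene (306.6,201.1) and (339.8,186.2), and the dimple at top (318.4,180.4) is within about 1 px of the level prediction. I'll quantify the tilt and plan the grasp of rotor R.

Run:
```python
from h import *
n=tri((314.2,207.2),(306.6,201.1));f=tri((322.4,160.6),(339.8,186.2));d=tri((318.4,180.4),(323.4,184.6))
print(n,f,d,"tilt",(n[2]-f[2])/.138,"yaw",np.degrees(np.arctan2(*(f-n)[[1,0]])),((n+f)/2))
G=GR+.002*zr
go(G+[0,0,.1],TX(14.5,15))
```

```text
[ 0.4306902  -0.00218256  0.11959625] [ 0.56564277 -0.02315103  0.11982638] [ 0.49796802 -0.01319342  0.16169598] tilt -0.0016675971747306425 yaw -8.831802955465998 [ 0.49816648 -0.0126668   0.11971131]
shift mm [-53.4 -43.7  34.8] turn [ 0.0416  0.3076 -0.3985]
```

```bash
python3 -m pendant '[[-20,-15,0,0.01,0.1,-0.13],[-53,-44,0,0.027,0.2,-0.26],[-53,-44,34,0.042,0.308,-0.4],[-53,-44,34,0.042,0.308,-0.4],[-53,-44,34,0.042,0.308,-0.4],[-53,-44,35,0.042,0.308,-0.4],[-53,-44,35,0.042,0.308,-0.4]]' 75
python3 - <<'E'
from h import *
print(r.get_state()["joints"].round(1))
go(GR+.002*zr,TX(14.5,15))
E
```

```text
time_s: 12.9
tcp_pos: [0.504, 0.2527, 0.2248]
eef_rot: [-179.9, -15.1, 14.6]
contact_force: [-0.4, 0.4, 0.5]
gripper_width: 0.0747
gripper_force: 0.0
[ 52.2   2.7 -32.   13.2 -43.9  43.8]
shift mm [-27.6   1.1  96.6] turn [-0.0013 -0.0014  0.001 ]
```

```bash
python3 -m pendant '[[-13,1,47,0,0,0],[-22,1,80,0,0,0],[-26,1,92,0,0,0],[-27,1,96,0,0,0],[-27,1,96,0,0,0]]' ; python3 -m pendant '[[0,0,0,0,0,0],[0,0,0,0,0,0],[0,0,0,0,0,0],[0,0,0,0,0,0],[0,0,0,0,0,0],[0,0,0,0,0,0],[0,0,0,0,0,0],[0,0,0,0,0,0],[0,0,0,0,0,0]]' 30 50
```

```text
time_s: 13.52
tcp_pos: [0.5027, 0.2511, 0.1247]
eef_rot: [-180.0, -15.0, 14.6]
contact_force: [1.3, 0.8, 0.6]
gripper_width: 0.0748
gripper_force: 0.0
time_s: 14.65
tcp_pos: [0.5022, 0.251, 0.1246]
eef_rot: [-180.0, -15.0, 14.6]
contact_force: [-2.6, 1.0, 4.8]
gripper_width: 0.039
gripper_force: 50.0
```

```bash
python3 -m pendant '[[-7,0,-19,0,0,0],[-14,0,-38,0,0,0],[-20,0,-55,0,0,0],[-5,0,-110,0,0,0],[10,0,-165,0,0,0],[19,0,-200,0,0,0],[19,0,-200,0,0,0],[19,0,-200,0,0,0]]'
python3 - <<'E'
from h import *
print(r.get_state()["joints"].round(1))
T=np.array([.4863,-.2805,0])
go(T+[0,0,.32],TX(11.2,-20))
E
```

```text
time_s: 15.65
tcp_pos: [0.469, 0.2415, 0.3205]
eef_rot: [179.9, -14.9, 14.6]
contact_force: [0.1, -1.1, -3.0]
gripper_width: 0.0393
gripper_force: 50.0
[ 55.3  -4.8 -25.8  11.4 -58.2  44.2]
shift mm [-111.3  509.5  -28.5] turn [ 0.0037 -0.6084  0.0603]
```

```bash
python3 -m pendant '[[-12,55,-3,0,-0.07,0.006],[-24,110,-6,0,-0.14,0.012],[-36,165,-9,0.001,-0.2,0.02],[-48,220,-12,0.001,-0.27,0.026],[-60,275,-15,0.002,-0.33,0.033],[-72,330,-18,0.002,-0.4,0.04],[-84,385,-21,0.003,-0.46,0.046],[-96,440,-24,0.003,-0.53,0.052],[-108,495,-28,0.004,-0.6,0.06],[-111,509,-28,0.004,-0.608,0.06],[-111,509,-28,0.004,-0.608,0.06],[-111,509,-28,0.004,-0.608,0.06],[-111,509,-28,0.004,-0.608,0.06]]'
python3 - <<'E'
from h import *
print(r.get_state()["joints"].round(1))
T=np.array([.4863,-.2805,0])
go(T+[0,0,.0135+.006+.0495+.02],TX(11.2,-20))
E
```

```text
time_s: 17.27
tcp_pos: [0.4876, -0.2781, 0.3211]
eef_rot: [-179.9, 19.8, 11.4]
contact_force: [0.9, 0.3, -2.2]
gripper_width: 0.0393
gripper_force: 50.0
[ -5.9  17.4   0.9   5.7 -92.4 106.5]
shift mm [ 76.8   2.5 219.1] turn [-0.0006 -0.0042  0.0026]
```

```bash
python3 -m pendant '[[19,0,55,0,0,0],[38,1,110,0,0,0],[57,2,165,0,0,0],[72,2.5,205,0,0,0],[77,2.5,219,0,-0.004,0.003],[77,2.5,219,0,-0.004,0.003],[79,2.5,225,0,-0.004,0.003],[81,2.5,230,0,-0.004,0.003],[81,2.5,230,0,-0.004,0.003]]';  python3 -m pendant '[[0.7,0,2,0,0,0],[1.4,0,4,0,0,0],[2,0,6,0,0,0],[2,0,6,0,0,0]]'
```

```text
time_s: 18.4
tcp_pos: [0.4863, -0.2815, 0.0771]
eef_rot: [-180.0, 20.0, 11.1]
contact_force: [-0.2, 0.1, -1.8]
gripper_width: 0.0391
gripper_force: 50.0
time_s: 18.9
tcp_pos: [0.4862, -0.2815, 0.0719]
eef_rot: [180.0, 20.1, 11.1]
contact_force: [-1.7, 3.4, 8.1]
gripper_width: 0.0393
gripper_force: 50.0
```

```bash
python3 -m pendant '[[0,0,0,0,0,0],[0,0,0,0,0,0],[0,0,0,0,0,0],[0,0,0,0,0,0],[0,0,0,0,0,0]]' 62; python3 -m pendant '[[-7,0,-20,0,0,0],[-20,0,-55,0,0,0],[-38,0,-110,0,0,0],[-57,0,-165,0,0,0],[-76,60,-210,0,0,0],[-76,120,-210,0,0,0],[-76,180,-210,0,0,0],[-76,220,-210,0,0,0],[-76,220,-210,0,0,0],[-76,220,-210,0,0,0],[-76,220,-210,0,0,0]]'
python3 - <<'E'
from h import *
cv2.imwrite("pics/end.png",np.hstack([cv2.resize(r.capture("scene")[160:300,290:430],(400,400),interpolation=2),cv2.resize(r.capture("top")[125:265,295:435],(400,400),interpolation=2)])[:,:,::-1])
E
```

```text
time_s: 19.52
tcp_pos: [0.486, -0.2816, 0.0704]
eef_rot: [-180.0, 20.1, 11.1]
contact_force: [0.5, -0.2, 0.4]
gripper_width: 0.0618
gripper_force: 0.0
time_s: 20.9
tcp_pos: [0.5292, -0.4965, 0.2943]
eef_rot: [-180.0, 20.0, 11.2]
contact_force: [-1.2, 0.1, 0.3]
gripper_width: 0.062
gripper_force: 0.0
```

View pics/end.png

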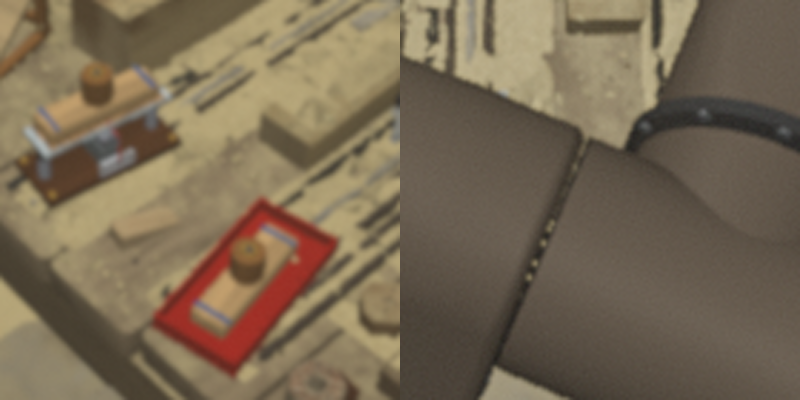

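The scene view shows rotor R flat in the tray, boss up at (247,258). Rotor L is still on the level beam, boss at (95,82), and the robot is clear. I'll hand in.

```bash
python3 -c "
from h import *
print(r.close_job())"
```

```text
the job is handed in; nothing more can be done
None
```

I handed the job in at about 21 s. The rotor from the robot's left side of the rack is on the beam, hub centred and beam level, so it is the sound one. The other lies flat, boss up, in the red tray. I judged it unsound by elimination and did not try it on the balance.

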